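# Shut the elbow and tee drawers, then push the valve drawer right out

### The job

The next soldering job needs only the valve: with your fingertips, push the drawer holding the copper elbow and the drawer holding the copper tee fully shut, and only then push the drawer holding the brass valve all the way out to its stop, from the inside of its front. Work gently, without slamming a drawer; pinch and lift nothing, leave the fittings lying in their drawers and everything else on the bench where it stands.

Things in the scene. Friction and masses are not known exactly. Their poses are not given: they have to be found in the camera images.
- elbow_box: grey steel single-drawer box of the elbow, fixed, 200 deep (x) x 100 wide (y) x 75 mm high, on the 12 mm board (top 87 mm above the bench). Origin: centre of its underside; +x points to its closed rear, its open front (at x = -100 mm in its frame) faces the robot, z up. The three boxes are alike, side by side 150 mm apart with 50 mm gaps, in any order; all share one yaw
- elbow_drawer (a joint): the elbow drawer's slide, m: 0 = fully shut, 0.13 = fully out at its stop; it grows as the drawer comes out of its box along the box's own -x axis. About 1.5 to 2 N of friction; it stays where it is left. Starts 50 to 115 mm out
- elbow_face (a point): centre of the outer face of the front plate of the elbow drawer, 98 wide (y) x 66 mm high (z), with a paper card; moves with the drawer. The point is 50 mm above the bench; x points into the drawer, y along the front, z up. A steel lip 60 wide x 6 mm high sticks out 8 mm towards the robot (to x = -8 mm), at z = +25 to +31 mm; top edge of the plate at z = +33 mm. The whole front plate is 10 mm thick (x = 0 to 10 mm)
- elbow_back (a point): centre of the inner face of the same front plate of the elbow drawer (10 mm behind the face origin), same axes; the drawer's hollow begins here, 85 mm wide inside, 180 mm long, floor 25 mm above the bench, side walls up to 67 mm above the bench
- tee_box: grey steel single-drawer box of the tee, fixed, 200 deep (x) x 100 wide (y) x 75 mm high, on the 12 mm board (top 87 mm above the bench). Origin: centre of its underside; +x points to its closed rear, its open front (at x = -100 mm in its frame) faces the robot, z up. The three boxes are alike, side by side 150 mm apart with 50 mm gaps, in any order; all share one yaw
- tee_drawer (a joint): the tee drawer's slide, m: 0 = fully shut, 0.13 = fully out at its stop; it grows as the drawer comes out of its box along the box's own -x axis. About 1.5 to 2 N of friction; it stays where it is left. Starts 50 to 115 mm out
- tee_face (a point): centre of the outer face of the front plate of the tee drawer, 98 wide (y) x 66 mm high (z), with a paper card; moves with the drawer. The point is 50 mm above the bench; x points into the drawer, y along the front, z up. A steel lip 60 wide x 6 mm high sticks out 8 mm towards the robot (to x = -8 mm), at z = +25 to +31 mm; top edge of the plate at z = +33 mm. The whole front plate is 10 mm thick (x = 0 to 10 mm)
- tee_back (a point): centre of the inner face of the same front plate of the tee drawer (10 mm behind the face origin), same axes; the drawer's hollow begins here, 85 mm wide inside, 180 mm long, floor 25 mm above the bench, side walls up to 67 mm above the bench
- valve_box: grey steel single-drawer box of the valve, fixed, 200 deep (x) x 100 wide (y) x 75 mm high, on the 12 mm board (top 87 mm above the bench). Origin: centre of its underside; +x points to its closed rear, its open front (at x = -100 mm in its frame) faces the robot, z up. The three boxes are alike, side by side 150 mm apart with 50 mm gaps, in any order; all share one yaw
- valve_drawer (a joint): the valve drawer's slide, m: 0 = fully shut, 0.13 = fully out at its stop; it grows as the drawer comes out of its box along the box's own -x axis. About 1.5 to 2 N of friction; it stays where it is left. Starts 75 to 90 mm out
- valve_face (a point): centre of the outer face of the front plate of the valve drawer, 98 wide (y) x 66 mm high (z), with a paper card; moves with the drawer. The point is 50 mm above the bench; x points into the drawer, y along the front, z up. A steel lip 60 wide x 6 mm high sticks out 8 mm towards the robot (to x = -8 mm), at z = +25 to +31 mm; top edge of the plate at z = +33 mm. The whole front plate is 10 mm thick (x = 0 to 10 mm)
- valve_back (a point): centre of the inner face of the same front plate of the valve drawer (10 mm behind the face origin), same axes; the drawer's hollow begins here, 85 mm wide inside, 180 mm long, floor 25 mm above the bench, side walls up to 67 mm above the bench
- elbow: copper 90-degree pipe elbow, L-shaped, about 37 x 37 x 22 mm, lies loose on the drawer floor, near the middle of the width. Origin: its underside, 25 mm above the bench
- tee: copper pipe tee, T-shaped, about 44 x 35 x 22 mm, lies loose on the drawer floor, near the middle of the width. Origin: its underside, 25 mm above the bench
- valve: brass stop valve, 50 mm long body lying across the drawer, 22 mm thick, with a round 29 mm black handwheel on top, 45 mm high in all; lies loose on the drawer floor, near the middle of the width. Origin: its underside, 25 mm above the bench; at the start its near side is 40 mm or more behind the inner face of the drawer front, so fingertips fit between
- flux_pot: white flux pot, 39 mm diameter, 38 mm high, on the board in the lane between two drawers. Bystander; origin at its underside
- coupling: upright copper pipe coupling, 27 mm diameter, 34 mm high, on the board in the other lane between two drawers. Bystander; origin at its underside
- spool: blue solder spool, 58 mm diameter, 33 mm high, left on the bench. Bystander; origin at its underside
- cutter: red pipe cutter, about 130 x 45 x 22 mm, lying on the right of the bench. Bystander; origin at its underside
- canister: aluminium and blue gas canister, 90 mm diameter, 118 mm high, right on the bench. Bystander; origin at its underside
- brush: flux brush lying on the left of the bench. Bystander; origin at its underside
- flux_jar: jar, 60 mm diameter, 80 mm high, left on the bench. Bystander; origin at its underside
There are look-alikes about, which are no part of the job. What is shaped like the elbow but green or white is not meant.

How it is judged:
By the outcome, as a careful person would: the job done as asked, in the order asked, and still so for the second after the job is handed in, with the robot touching nothing.
It also fails if it takes over 58 s, if anything falls off the work surface, if the arm or the gripper's body presses on something with over 40 N, if the wrist force passes 120 N, or if a joint passes its speed limit or range.

### The arm

A 6-joint arm with a two-finger parallel gripper is mounted at the origin on the work surface. World frame = base frame: x ahead of the robot, y to its left, z up, the work surface at z = 0. Lengths are in mm, angles in rad, forces in N, time in s.
With the tool pointing down it reaches from about 275 to 1000 mm from the base axis. Payload 8.4 kg.
Tool frame: the origin (TCP) lies on the mounting face of the last link; the fingertips stand 173 mm ahead of it and the grasp point (between the pads) lies 155 mm ahead of it; z points along the fingers, y is the direction in which the jaws open and shut (so a half turn about z gives the same grasp; the last joint's range is limited). The gripper opens to 85 mm and grips with 20 to 120 N. Pads are 22 mm wide; open, the fingers measure 114 mm over their backs; the gripper's body (76 mm by 85 mm) begins 54 mm behind the grasp point. The pads swing forward as they close: fully open they stand 13 mm farther back than shut.
Start: joints at [-1.267, 0.353, 1.633, -0, 1.155, -0.002], TCP at [188.159, -596.008, 404.681] pointing down, gripper open.
Joint ranges: [-2.63, 2.63], [-0.92, 2.1], [0.06, 2.66], [-1.3, 4.44], [0, 2.69], [-3.02, 3.02]. Speed limits (rad/s): [2.22, 2.22, 2.79, 3.14, 3.14, 3.14].

### API

Orientations are given as [roll, pitch, yaw] about the fixed x, y, z axes, in that order (R = Rz(yaw) Ry(pitch) Rx(roll)).
In Python, from rig import r, grab_frame, spotter gives the robot as it stands.
- The arm moves only by the tool apply_moves, never from a script. Its argument "motion" is text: rows parted by semicolons, each of 5 numbers parted by spaces: the opening, from -1 (shut) to 1 (fully open), then the shift along the tool's x, y, z as a fraction of full scale, then the turn about the tool's z as a fraction of full scale. In form: hand x y z twist; .... A call has 1 to 20 rows; each row is the pose to reach, as a shift and turn from the pose commanded when the call began, along the tool's axes at that moment, turning the shorter way round; what a row does not reach only later rows make up. Full scale, the value 1, is 1 m for a shift and pi rad for a turn. A row lasts 1/12 s, in which the tool goes at most 41.7 mm and 7.16 degrees, less where a joint would pass 70% of its speed; a pose out of reach is approached as far as the arm can. A call with a number of a shift or a turn outside -1 to 1 is refused whole. A call with a gripper value outside its range is refused whole. The fingers move at their own pace and stop on an object; "squeeze" is the grip in N (left out, the last holds). Time passes only in rows, so rows that repeat a pose let the fingers close. It gives the time, the measured TCP pose, the force and the opening at its end, in the units of the state.
- r.sense(): the state, without advancing time (a new reading comes with each control period).
- grab_frame(name): name is "scene" or "top" or "wrist"; returns a dict with "img" (384x512x3 uint8, red, green, blue), "fx", "fy", "cx", "cy" (pixels), "R" (3x3) and "t" (3): a world point X has camera coordinates R X + t. Camera axes: x right, y down, z forward; pixel columns grow to the right and rows downward; lengths in mm; the calibration is good to about 2 mm. The wrist camera is an equidistant fisheye: a pixel r from the principal point sees the ray r / f radians off the axis. A picture is of the moment at which its call begins. There is no depth.
- r.sign_off(): hands the job in, once; it reports no verdict.
Trained networks look in the newest picture that a camera, given by its name, has taken for a name from the list of things; names that differ only in an ending like _2 or _b are one class to them, and where a whole thing is asked for, a point or a joint stands for the part that bears it (a point fixed in the world has none). Each returns a list of dicts, best first, with "conf" (0 to 1); they miss things now and then, are a little off and sometimes report something else, mostly with a low value. They report only what shows in the picture. A call takes as long as a camera call. They do not tell look-alikes from the thing itself.
- spotter.boxes_of(query, camera): "point" ([x, y, z] in mm, in world coordinates, good to about 4 mm: the middle of the surface that is visible of it).
- spotter.place_of(query, camera): "point" ([x, y, z] in mm, in world coordinates, good to about 4 mm: a listed point, or the origin of a listed thing).
The state is a dict: "clock": time; "qpos": joint angles; "qvel": joint speeds; "joint_efforts": joint torques, N m; "eef_pos": TCP position; "tcp_rot": TCP orientation; "contact_force": force on the tool from outside, world axes, zero at the start; "wrist_torque": the same for the moment, N m; "opening": opening from 0.0 (shut) to 1.0 (fully open).
Only numpy, scipy, OpenCV 4.12 (cv2) and the standard library are available. Lean on these libraries where they do the work, as an engineer would, in place of code of your own. Each camera call takes 0.05 s, during which the arm holds its last target.

## Working session

There is one attempt and no reset: what is moved stays moved. The work goes in short steps, Python scripts to look and compute and a tool call to move; the robot and the scene stay as the last step left them, time stands still between calls to the robot, and variables do not carry over. Pictures are saved under pics/ and viewed, and the job is handed in when it is done.

Besides the shell and the picture viewer there is one more tool, called as name(argument=value, ...) on one line, values as JSON. apply_moves: Moves the arm, as the interface text tells. Its arguments: {"type":"object","properties":{"motion":{"type":"string"},"squeeze":{"type":"number"}},"required":["motion"]}

```bash
ls; mkdir -p pics; python3 - <<'E'
from rig import r, grab_frame, spotter
import cv2
print(r.sense())
for n in ["scene","top"]:
    f=grab_frame(n); cv2.imwrite(f"pics/{n}0.png",cv2.resize(f["img"][:,:,::-1],(768,576)))
    print(n,f["fx"],f["fy"],f["cx"],f["cy"],f["R"],f["t"])
    for q in ["elbow_face","tee_face","valve_face","elbow","tee","valve","elbow_box","tee_box","valve_box","flux_pot","coupling"]:
        print(q,[( [round(v) for v in d["point"]],round(d["conf"],2)) for d in spotter.place_of(q,n)])
E
```

```text
pics
{'clock': 0.0, 'qpos': array([-1.26739551e+00,  3.53689780e-01,  1.63415577e+00,  3.21211339e-05,
        1.15519137e+00, -2.41491714e-03]), 'qvel': array([-6.30489140e-04, -5.84921431e-04,  9.60717002e-04,  1.37116768e-05,
        1.92892255e-03,  1.33408478e-03]), 'joint_efforts': array([-2.97271094e-03, -6.05253696e+01, -3.42071807e+01, -4.68848193e-04,
        9.21571744e-03, -1.88831154e-05]), 'eef_pos': array([ 188.09412304, -595.77491016,  403.92624045]), 'tcp_rot': array([-3.14014846e+00, -3.28556825e-05,  3.05802718e-01]), 'contact_force': array([-0.07492638,  0.62682443, -0.2008043 ]), 'wrist_torque': array([-0.05677762,  0.03375895,  0.03204515]), 'opening': 1.0007638299882038}
scene 353.25198541931974 353.25198541931974 254.24381912002985 191.24021352814776 [[ 0.3287884   0.94428134 -0.01519647]
 [ 0.59660393 -0.22015083 -0.77174955]
 [-0.73209421  0.24467603 -0.635745  ]] [-175.95585648 -235.19176655 1482.5990648 ]
elbow_face [([579, -154, 51], 0.73), ([518, -93, 14], 0.49)]
tee_face [([526, 136, 52], 0.58)]
valve_face [([366, 419, 1], 0.73), ([537, -15, 51], 0.63)]
[... 335 characters left out ...]
59947315443 198.0816953571897 [[ 0.02122422 -0.99965127  0.01571181]
 [-0.99429343 -0.02274862 -0.1042261 ]
 [ 0.10454717 -0.01341003 -0.99442951]] [  -7.02675821  534.26877686 1451.87531715]
elbow_face [([583, -156, 51], 0.62)]
tee_face [([523, 137, 52], 0.81)]
valve_face [([542, -8, 48], 0.69)]
elbow [([624, -146, 22], 0.69), ([594, 131, 25], 0.51), ([603, -375, -1], 0.48), ([684, -329, 4], 0.42)]
tee [([725, 9, 11], 0.69), ([595, 132, 25], 0.42), ([536, 136, 51], 0.19)]
valve [([616, -14, 26], 0.72)]
elbow_box [([745, -138, 12], 0.9), ([358, -419, -3], 0.15)]
tee_box [([714, 159, 8], 0.82)]
valve_box [([728, 8, 13], 0.85)]
flux_pot [([527, 60, 14], 0.61)]
coupling [([522, -90, 12], 0.41)]
```

View pics/scene0.png

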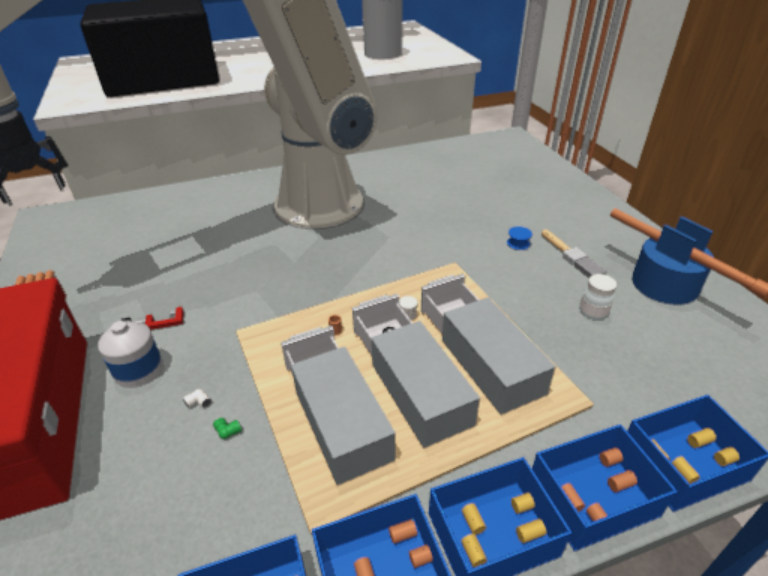

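View pics/top0.png

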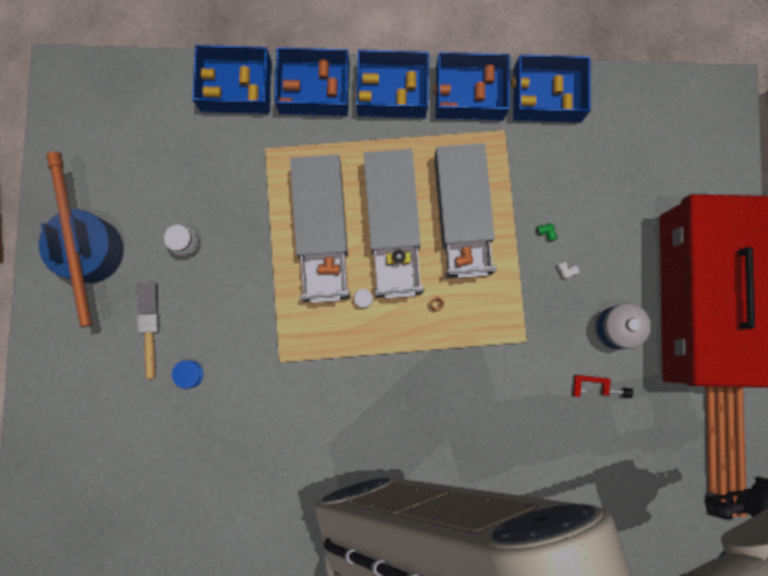

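```bash
python3 - <<'E'
from rig import grab_frame
import cv2
f=grab_frame("top"); im=f["img"][:,:,::-1]
cv2.imwrite("pics/crop1.png",cv2.resize(im[90:215,185:340],(775,625),interpolation=cv2.INTER_CUBIC)[:600])
f=grab_frame("scene"); im=f["img"][:,:,::-1]
cv2.imwrite("pics/crop2.png",cv2.resize(im[175:325,155:375],(800,545),interpolation=cv2.INTER_CUBIC)[:600])
E
```

```text
(no output)
```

View pics/crop1.png

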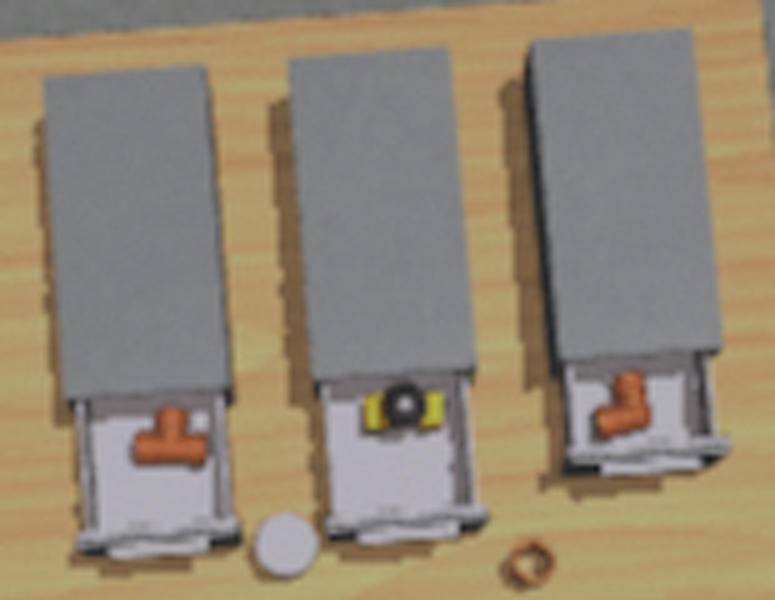

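View pics/crop2.png

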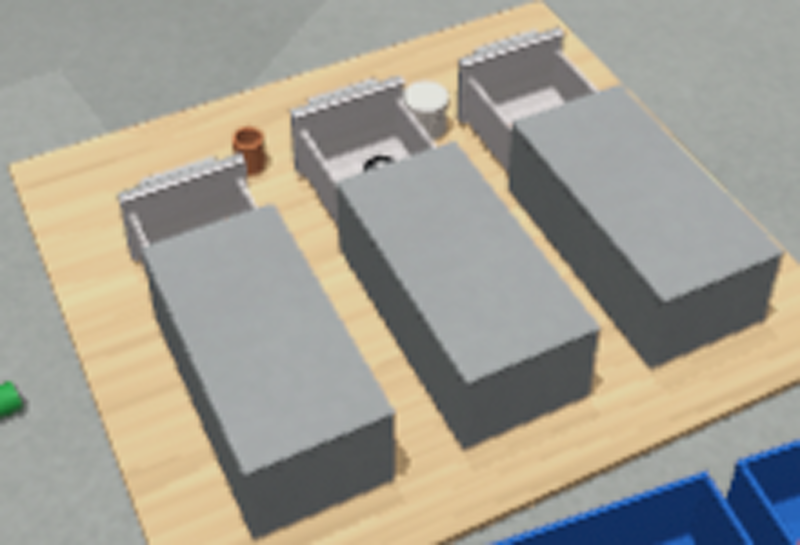

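```bash
cat > h.py <<'E'
import numpy as np
def backp(f,u,v,z):
    d=f["R"].T@np.array([(u-f["cx"])/f["fx"],(v-f["cy"])/f["fy"],1]); c=-f["R"].T@f["t"]
    return c+d*(z-c[2])/d[2]
def proj(f,X):
    p=f["R"]@np.array(X,float)+f["t"]; return np.array([f["fx"]*p[0]/p[2]+f["cx"],f["fy"]*p[1]/p[2]+f["cy"]])
E
python3 - <<'E'
from rig import grab_frame
from h import *
f=grab_frame("top")
C=dict(tee=[(45,77),(207,67),(230,390),(68,402)],valve=[(288,60),(450,48),(475,370),(315,382)],elbow=[(530,40),(692,30),(722,350),(557,362)])
for k,c in C.items():
    P=[backp(f,u/5+185-.4,v/5+90-.4,87)[:2] for u,v in c]
    fm=(P[2]+P[3])/2; rm=(P[0]+P[1])/2; d=rm-fm
    print(k,np.round(P).tolist(),"front",fm.round(1),"rear",rm.round(1),"yaw",np.arctan2(d[1],d[0]).round(4),np.linalg.norm(d).round())
# faces top edge outer: plate top edge z=83 ; lip front z~80
for k,pts in dict(tee=[(80,543),(240,530)],valve=[(328,525),(487,510)],elbow=[(567,458),(728,442)]).items():
    print(k,[backp(f,u/5+184.6,v/5+89.6,83).round(1) for u,v in pts])
print("handwheel",backp(f,405/5+184.6,403/5+89.6,70).round(1))
print("valve body near",backp(f,405/5+184.6,430/5+89.6,36).round(1))
E
```

```text
tee [[809.0, 214.0], [818.0, 116.0], [618.0, 96.0], [609.0, 193.0]] front [613.6 144.8] rear [813.5 165.1] yaw 0.1011 201.0
valve [[824.0, 66.0], [834.0, -33.0], [634.0, -51.0], [625.0, 45.0]] front [629.3  -3.1] rear [828.7  16.9] yaw 0.1 200.0
elbow [[840.0, -82.0], [849.0, -181.0], [650.0, -201.0], [640.0, -101.0]] front [ 645.1 -150.8] rear [ 844.5 -131.4] yaw 0.0973 200.0
tee [array([524.1, 183.7,  83. ]), array([534.1,  88. ,  83. ])]
valve [array([538.4,  35.3,  83. ]), array([549.6, -60.2,  83. ])]
elbow [array([ 582.4, -108. ,   83. ]), array([ 594.4, -205.4,   83. ])]
handwheel [615.8  -9.8  70. ]
valve body near [604.4 -11.   36. ]
```

Candidates in the top picture (768 px scale):
- **Elbow shapes:** copper at (464,256) in the right drawer, green at (547,232), white at (568,270). I take the copper one.
- **Tee:** (328,266) in the left drawer.
- **Valve:** (398,257) in the middle drawer.

The crop confirms all three. The box yaw is about 0.10. First I go in front of the elbow drawer with the fingers shut.

apply_moves(motion="-1 0.45 -0.313 0 0.0656; -1 0.45 -0.313 0 0.0656; -1 0.45 -0.313 0 0.0656; -1 0.45 -0.313 0 0.0656; -1 0.45 -0.313 0 0.0656; -1 0.45 -0.313 0 0.0656; -1 0.45 -0.313 0 0.0656; -1 0.45 -0.313 0 0.0656; -1 0.45 -0.313 0 0.0656; -1 0.45 -0.313 0 0.0656; -1 0.45 -0.313 0 0.0656; -1 0.45 -0.313 0 0.0656; -1 0.45 -0.313 0 0.0656; -1 0.45 -0.313 0 0.0656; -1 0.45 -0.313 0.04 0.0656; -1 0.45 -0.313 0.08 0.0656; -1 0.45 -0.313 0.12 0.0656; -1 0.45 -0.313 0.15 0.0656; -1 0.45 -0.313 0.164 0.0656; -1 0.45 -0.313 0.164 0.0656", squeeze=20)

```text
clock: 3.02
eef_pos: [521.5, -161.7, 237.3]
tcp_rot: [-3.139, 0.006, 0.1]
contact_force: [-0.9, 0.0, -0.8]
opening: -0.001
```

```bash
python3 - <<'E'
from rig import r,grab_frame
import cv2
s=r.sense();print(s["clock"],s["eef_pos"],s["tcp_rot"],s["contact_force"],s["opening"])
f=grab_frame("scene"); im=f["img"][:,:,::-1]
cv2.imwrite("pics/s1.png",cv2.resize(im[100:325,120:420],(800,600),interpolation=cv2.INTER_CUBIC))
f=grab_frame("wrist");cv2.imwrite("pics/w1.png",cv2.resize(f["img"][:,:,::-1],(768,576)))
E
```

```text
3.0167 [ 521.5135349  -161.70181022  237.25661328] [-3.13922734  0.00571628  0.09977138] [-0.93212187  0.02539719 -0.81206023] -0.0006318862333512792
```

View pics/s1.png

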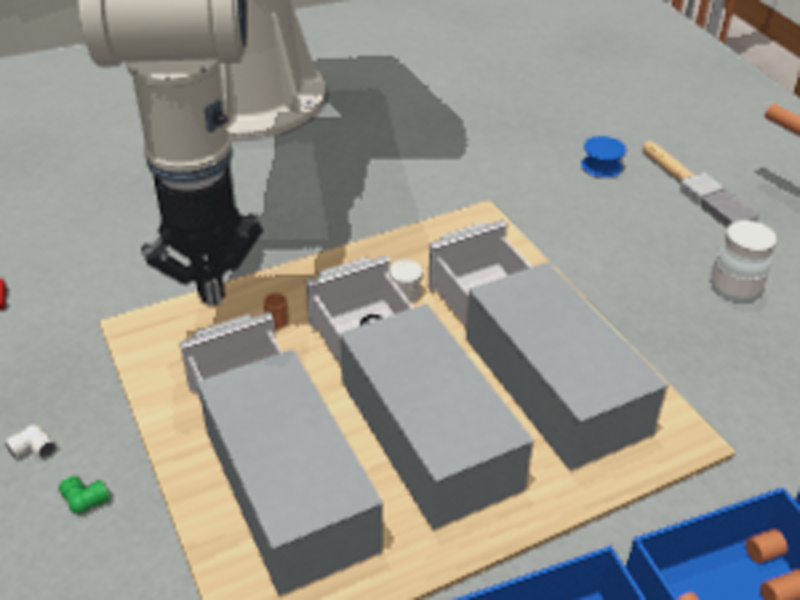

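View pics/w1.png

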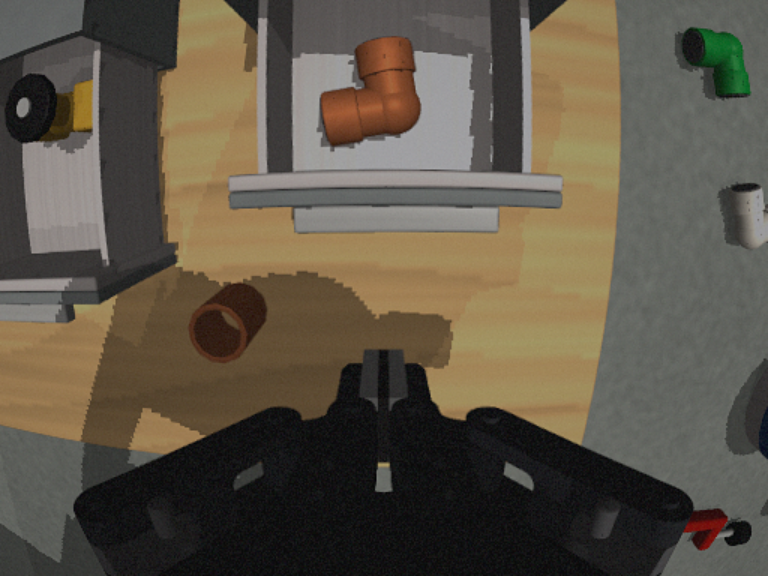

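apply_moves(motion="-1 0.012 0 0 0; -1 0.024 0 0 0; -1 0.03 0 0 0; -1 0.033 0 0 0; -1 0.036 0 0 0; -1 0.039 0 0 0; -1 0.042 0 0 0; -1 0.045 0 0 0; -1 0.048 0 0 0; -1 0.051 0 0 0; -1 0.054 0 0 0; -1 0.057 0 0 0; -1 0.06 0 0 0; -1 0.063 0 0 0; -1 0.066 0 0 0; -1 0.069 0 0 0; -1 0.072 0 0 0; -1 0.075 0 0 0; -1 0.078 0 0 0; -1 0.08 0 0 0")

```text
clock: 4.78
eef_pos: [603.0, -154.0, 240.6]
tcp_rot: [3.142, -0.0, 0.1]
contact_force: [-2.7, 1.0, -0.5]
opening: -0.001
```

```bash
python3 - <<'E'
from rig import r,grab_frame
import cv2
f=grab_frame("wrist");cv2.imwrite("pics/w2.png",cv2.resize(f["img"][:,:,::-1],(768,576)))
E
```

```text
(no output)
```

View pics/w2.png

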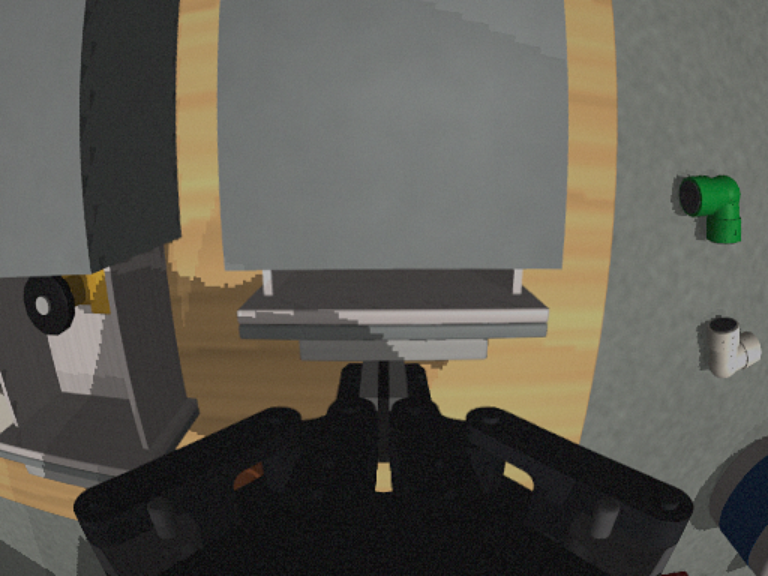

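apply_moves(motion="-1 0.002 0 0 0; -1 0.004 0 0 0; -1 0.006 0 0 0; -1 0.008 0 0 0; -1 0.009 0 0 0; -1 0.01 0 0 0; -1 0.011 0 0 0; -1 0.012 0 0 0")

```text
clock: 5.5
eef_pos: [614.7, -152.9, 240.7]
tcp_rot: [3.142, -0.0, 0.1]
contact_force: [-1.7, 0.3, -0.5]
opening: -0.003
```

apply_moves(motion="-1 0.001 0 0 0; -1 0.002 0 0 0; -1 0.002 0 0 0")

```text
clock: 5.75
eef_pos: [616.4, -152.7, 240.6]
tcp_rot: [-3.142, 0.001, 0.1]
contact_force: [-3.2, -1.1, 1.7]
opening: -0.003
```

apply_moves(motion="-1 0.001 0 0 0; -1 0.002 0 0 0; -1 0.002 0 0 0")

```text
clock: 6.0
eef_pos: [617.2, -152.7, 240.6]
tcp_rot: [-3.141, 0.004, 0.1]
contact_force: [-11.0, -3.0, 7.6]
opening: -0.001
```

```bash
python3 - <<'E'
from rig import r,grab_frame
import cv2
print(r.sense()["eef_pos"])
f=grab_frame("wrist");cv2.imwrite("pics/w3.png",cv2.resize(f["img"][:,:,::-1],(768,576)))
E
```

```text
[ 617.17076304 -152.6900368   240.58424842]
```

View pics/w3.png

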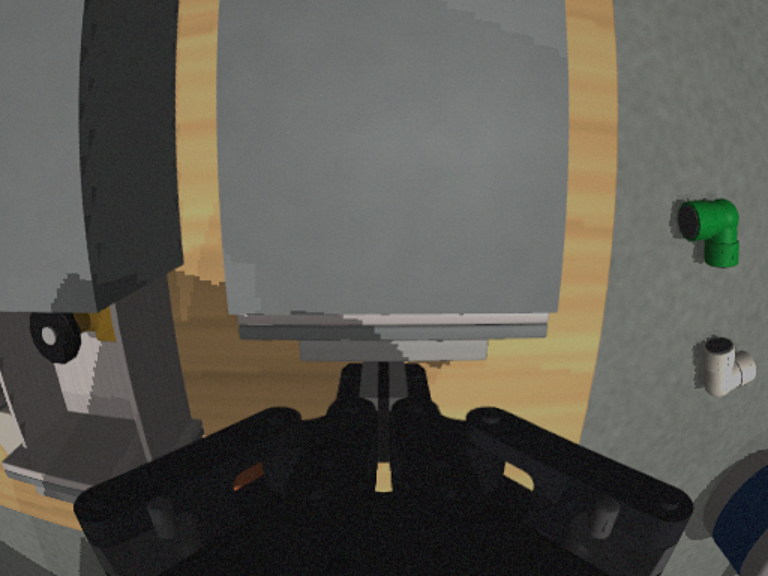

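apply_moves(motion="-1 -0.005 0 0 0; -1 -0.02 0 0 0; -1 -0.05 0 0 0; -1 -0.085 0 0 0; -1 -0.123 0 0 0; -1 -0.123 -0.03 0 0; -1 -0.123 -0.07 0 0; -1 -0.123 -0.11 0 0; -1 -0.123 -0.15 0 0; -1 -0.123 -0.19 0 0; -1 -0.123 -0.23 0 0; -1 -0.123 -0.265 0 0; -1 -0.123 -0.287 0 0; -1 -0.123 -0.297 0 0; -1 -0.123 -0.297 0 0; -1 -0.123 -0.297 0 0")

```text
clock: 7.38
eef_pos: [466.8, 130.8, 240.8]
tcp_rot: [-3.142, -0.001, 0.101]
contact_force: [-0.1, -0.8, -0.3]
opening: 0.001
```

```bash
python3 - <<'E'
from rig import r,grab_frame,spotter
import cv2
f=grab_frame("wrist");cv2.imwrite("pics/w4.png",cv2.resize(f["img"][:,:,::-1],(768,576)))
print(r.sense()["eef_pos"],spotter.place_of("tee_face","wrist"),spotter.place_of("valve_face","wrist"))
f=grab_frame("top");im=f["img"][:,:,::-1]
cv2.imwrite("pics/t4.png",cv2.resize(im[90:215,185:340],(740,597),interpolation=cv2.INTER_CUBIC))
E
```

```text
[466.81365072 130.20842826 240.73660248] [{'point': [521.5, 134.7, 52.6], 'conf': 0.71}] []
```

View pics/w4.png

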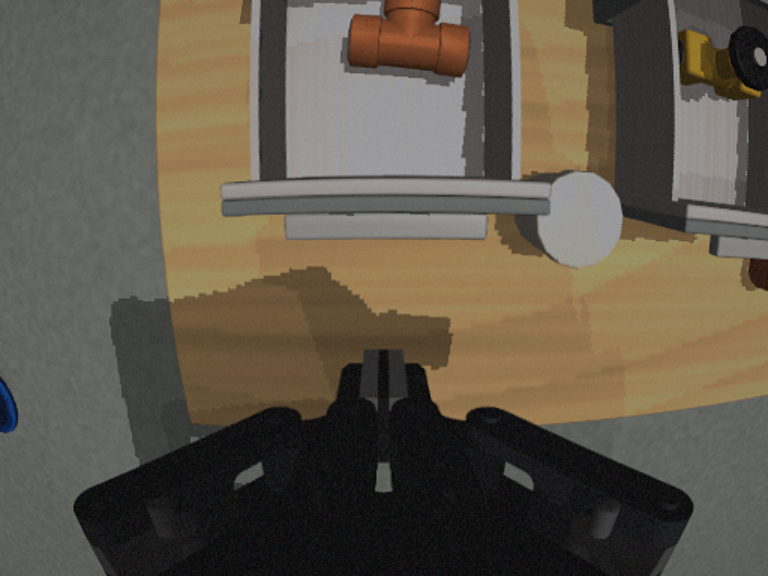

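View pics/t4.png

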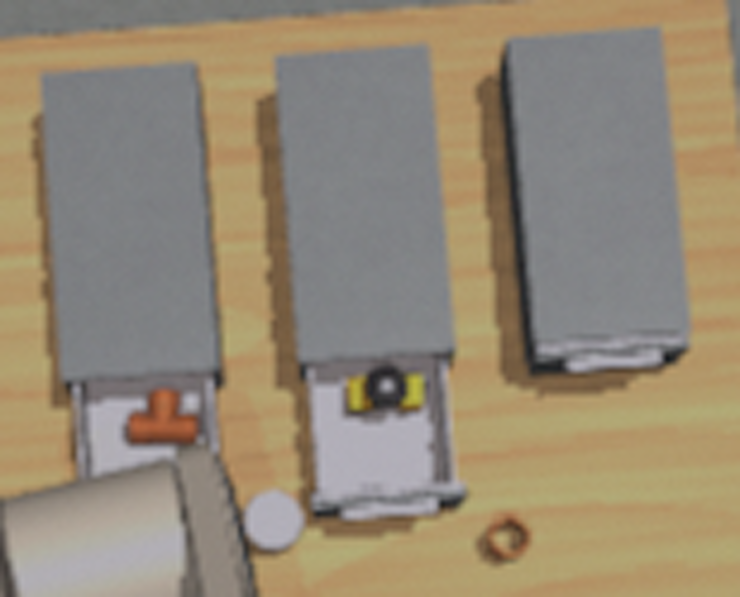

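apply_moves(motion="-1 0.012 0 0 0; -1 0.024 0 0 0; -1 0.028 0 0 0; -1 0.031 0 0 0; -1 0.034 0 0 0; -1 0.037 0 0 0; -1 0.04 0 0 0; -1 0.043 0 0 0; -1 0.046 0 0 0; -1 0.049 0 0 0; -1 0.052 0 0 0; -1 0.055 0 0 0; -1 0.058 0 0 0; -1 0.061 0 0 0; -1 0.064 0 0 0; -1 0.067 0 0 0; -1 0.07 0 0 0; -1 0.073 0 0 0; -1 0.076 0 0 0; -1 0.079 0 0 0")

```text
clock: 9.25
eef_pos: [545.5, 138.7, 240.7]
tcp_rot: [-3.142, -0.0, 0.1]
contact_force: [-2.6, 1.7, -1.3]
opening: 0.005
```

apply_moves(motion="-1 0.003 0 0 0; -1 0.006 0 0 0; -1 0.009 0 0 0; -1 0.012 0 0 0; -1 0.015 0 0 0; -1 0.018 0 0 0; -1 0.021 0 0 0; -1 0.024 0 0 0; -1 0.026 0 0 0; -1 0.028 0 0 0; -1 0.03 0 0 0; -1 0.032 0 0 0; -1 0.033 0 0 0; -1 0.034 0 0 0; -1 0.035 0 0 0")

```text
clock: 10.5
eef_pos: [580.1, 142.1, 240.7]
tcp_rot: [-3.142, -0.0, 0.1]
contact_force: [-1.4, 1.3, -0.4]
opening: 0.002
```

apply_moves(motion="-1 0.001 0 0 0; -1 0.002 0 0 0; -1 0.003 0 0 0; -1 0.003 0 0 0")

```text
clock: 10.83
eef_pos: [583.3, 142.5, 240.7]
tcp_rot: [3.142, -0.0, 0.1]
contact_force: [-0.6, 0.1, -0.0]
opening: -0.002
```

```bash
python3 - <<'E'
from rig import r,grab_frame
import cv2
print(r.sense()["eef_pos"])
f=grab_frame("wrist");cv2.imwrite("pics/w5.png",cv2.resize(f["img"][:,:,::-1],(768,576)))
E
```

```text
[583.27188129 142.4510803  240.73238914]
```

View pics/w5.png

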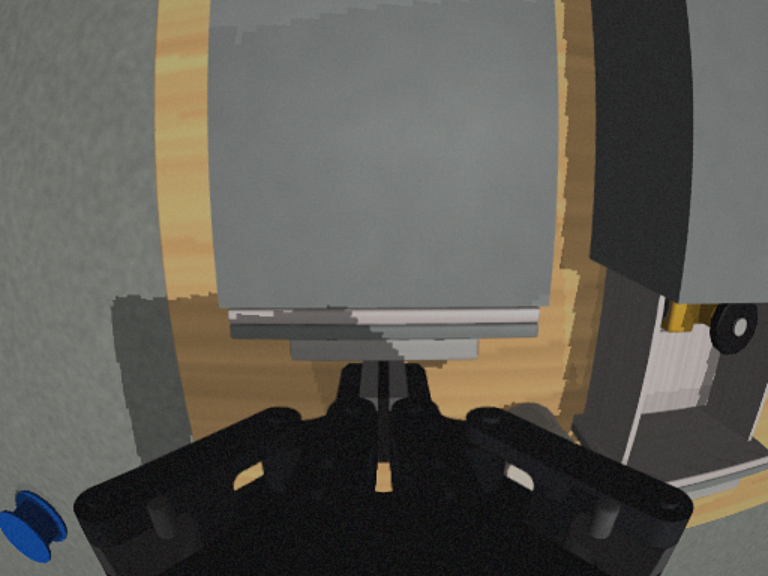

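About 3 mm to go.

apply_moves(motion="-1 0.001 0 0 0; -1 0.002 0 0 0; -1 0.002 0 0 0")

```text
clock: 11.13
eef_pos: [585.1, 142.6, 240.7]
tcp_rot: [3.142, 0.0, 0.1]
contact_force: [-1.4, -0.0, 0.9]
opening: -0.001
```

apply_moves(motion="-1 0.001 0 0 0; -1 0.002 0 0 0; -1 0.002 0 0 0")

```text
clock: 11.38
eef_pos: [585.8, 142.7, 240.5]
tcp_rot: [3.141, 0.004, 0.1]
contact_force: [-8.3, 0.2, 6.7]
opening: -0.005
```

apply_moves(motion="-1 -0.005 0 0 0; -1 -0.02 0 0 0; -1 -0.035 0 -0.01 0; -1 -0.035 0 -0.04 0; -1 -0.035 0 -0.07 0; -1 -0.03 0.03 -0.07 0; -1 -0.024 0.07 -0.07 0; -1 -0.024 0.11 -0.07 0; -1 -0.024 0.14 -0.07 0; -1 -0.024 0.15 -0.07 0; -1 -0.024 0.15 -0.07 0; -1 -0.024 0.15 -0.07 0")

```text
clock: 12.38
eef_pos: [578.1, -8.9, 310.7]
tcp_rot: [-3.141, -0.0, 0.098]
contact_force: [0.1, 1.0, -0.4]
opening: 0.002
```

```bash
python3 - <<'E'
from rig import r,grab_frame,spotter
import cv2
f=grab_frame("wrist");cv2.imwrite("pics/w6.png",cv2.resize(f["img"][:,:,::-1],(768,576)))
print(r.sense()["eef_pos"])
for q in ["valve_face","valve_back","valve","tee_face","elbow_face"]: print(q,spotter.place_of(q,"wrist")[:2])
f=grab_frame("scene"); im=f["img"][:,:,::-1]
cv2.imwrite("pics/s6.png",cv2.resize(im[100:325,120:420],(800,600),interpolation=cv2.INTER_CUBIC))
for q in ["valve_face","valve_back","valve","tee_face","elbow_face"]: print(q,spotter.place_of(q,"scene")[:2])
E
```

```text
[578.03885912  -8.1484329  310.6267078 ]
valve_face []
valve_back [{'point': [546.6, -9.5, 48.8], 'conf': 0.96}, {'point': [744.5, -141.4, 8.8], 'conf': 0.47}]
valve [{'point': [611.7, -10.2, 27.9], 'conf': 0.92}, {'point': [711.7, 158.4, 14.2], 'conf': 0.66}]
tee_face [{'point': [605.0, 143.9, 50.4], 'conf': 0.89}]
elbow_face [{'point': [631.3, -151.5, 53.1], 'conf': 0.68}, {'point': [730.9, 9.3, 10.9], 'conf': 0.22}]
valve_face [{'point': [538.4, -15.7, 50.3], 'conf': 0.6}, {'point': [545.6, -15.7, 51.7], 'conf': 0.46}]
valve_back [{'point': [613.4, -8.0, 25.0], 'conf': 0.47}]
valve [{'point': [615.5, -7.1, 26.0], 'conf': 0.49}]
tee_face [{'point': [517.8, -96.0, 9.6], 'conf': 0.71}, {'point': [607.8, 146.2, 49.4], 'conf': 0.57}]
elbow_face [{'point': [634.9, -152.9, 51.2], 'conf': 0.66}]
```

View pics/w6.png

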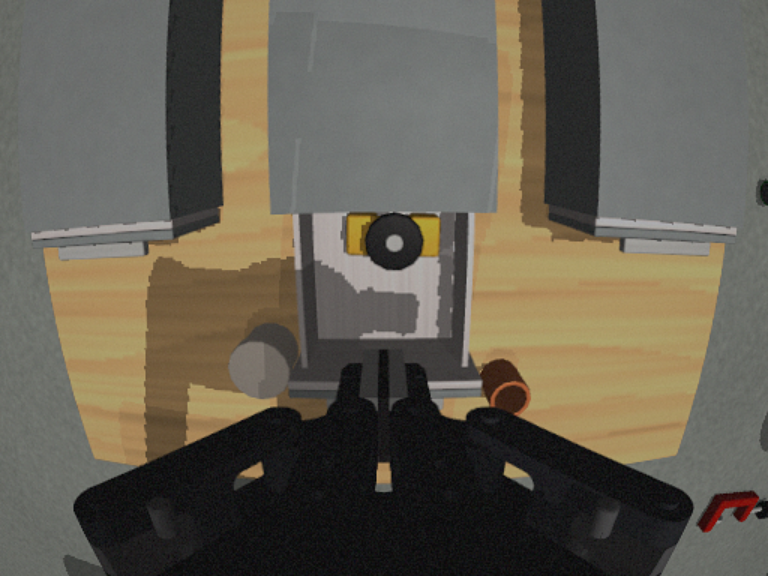

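View pics/s6.png

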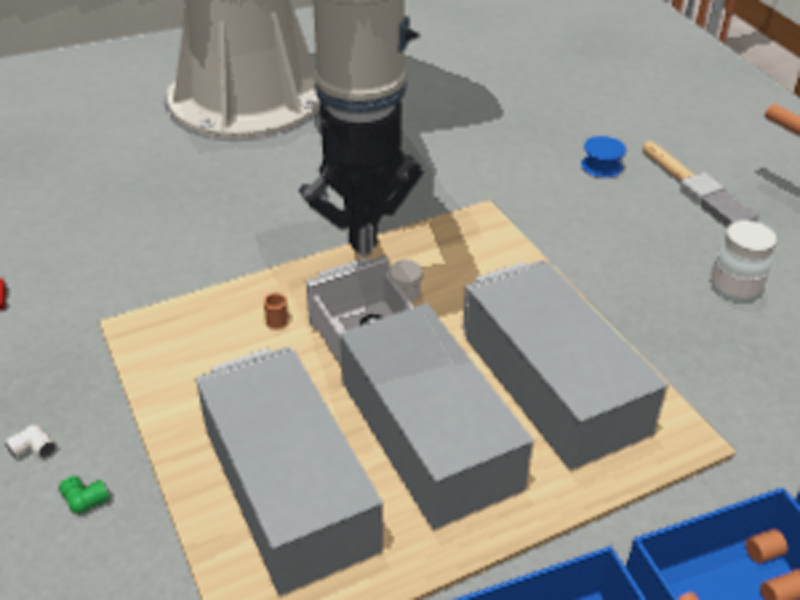

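apply_moves(motion="-1 0 0 0.015 0; -1 0 0 0.03 0; -1 0 0 0.045 0; -1 0 0 0.055 0; -1 0 0 0.065 0; -1 0 0 0.075 0; -1 0 0 0.083 0; -1 0 0 0.088 0; -1 0 0 0.088 0")

```text
clock: 13.73
eef_pos: [577.8, -8.8, 221.6]
tcp_rot: [-3.141, 0.001, 0.1]
contact_force: [-0.4, -0.1, 0.3]
opening: 0.002
```

```bash
python3 - <<'E'
from rig import r,grab_frame,spotter
import cv2
f=grab_frame("wrist");cv2.imwrite("pics/w7.png",cv2.resize(f["img"][:,:,::-1],(768,576)))
f=grab_frame("scene"); im=f["img"][:,:,::-1]
cv2.imwrite("pics/s7.png",cv2.resize(im[150:262,200:350],(800,597),interpolation=cv2.INTER_CUBIC))
E
```

```text
(no output)
```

View pics/w7.png

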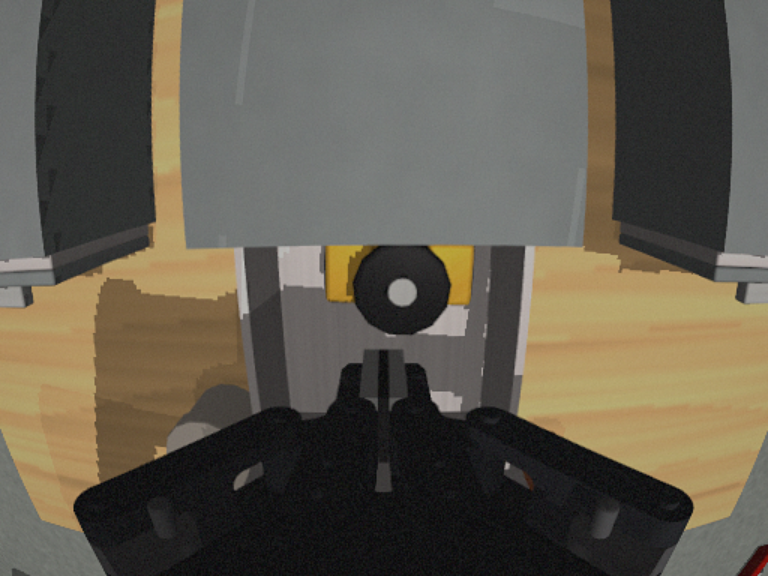

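View pics/s7.png

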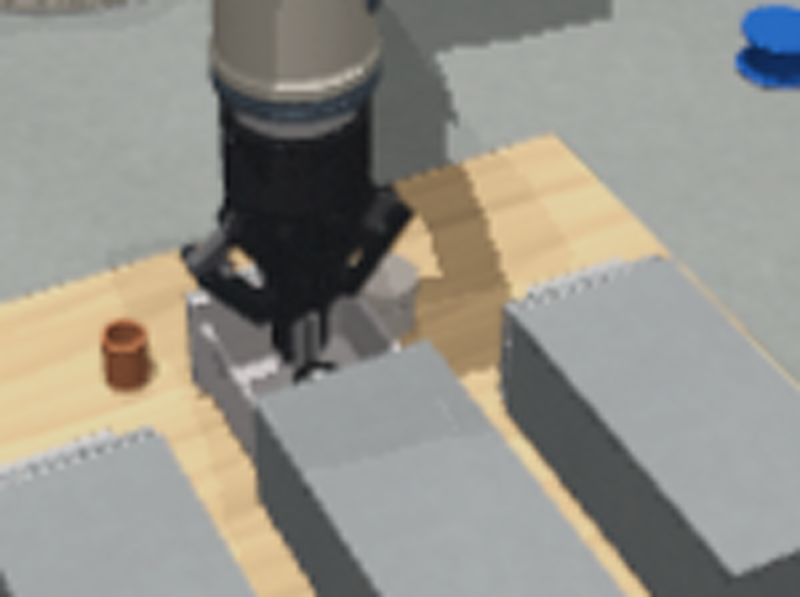

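apply_moves(motion="-1 -0.004 0 0 0; -1 -0.008 0 0 0; -1 -0.01 0 0 0; -1 -0.012 0 0 0; -1 -0.014 0 0 0; -1 -0.016 0 0 0; -1 -0.018 0 0 0; -1 -0.02 0 0 0; -1 -0.022 0 0 0; -1 -0.024 0 0 0; -1 -0.026 0 0 0; -1 -0.028 0 0 0; -1 -0.03 0 0 0; -1 -0.032 0 0 0; -1 -0.034 0 0 0; -1 -0.036 0 0 0; -1 -0.038 0 0 0; -1 -0.04 0 0 0; -1 -0.042 0 0 0; -1 -0.044 0 0 0")

```text
clock: 15.5
eef_pos: [534.1, -13.3, 222.7]
tcp_rot: [3.142, -0.0, 0.1]
contact_force: [1.9, -1.4, 0.7]
opening: -0.001
```

```bash
python3 - <<'E'
from rig import r,grab_frame,spotter
import cv2
f=grab_frame("wrist");cv2.imwrite("pics/w8.png",cv2.resize(f["img"][:,:,::-1],(768,576)))
E
```

```text
(no output)
```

View pics/w8.png

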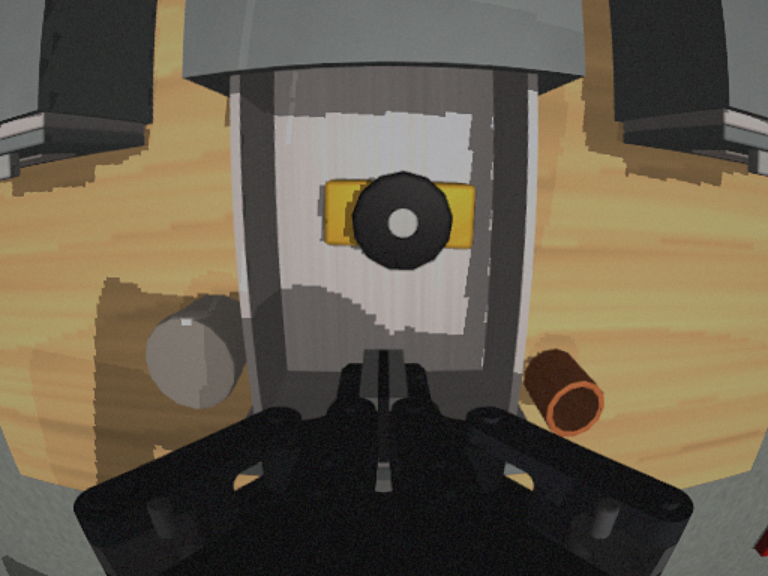

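apply_moves(motion="-1 -0.002 0 0 0; -1 -0.004 0 0 0; -1 -0.006 0 0 0; -1 -0.008 0 0 0; -1 -0.01 0 0 0; -1 -0.012 0 0 0; -1 -0.014 0 0 0; -1 -0.015 0 0 0; -1 -0.016 0 0 0; -1 -0.017 0 0 0; -1 -0.018 0 0 0; -1 -0.019 0 0 0; -1 -0.02 0 0 0")

```text
clock: 16.63
eef_pos: [514.3, -15.2, 222.7]
tcp_rot: [-3.142, -0.0, 0.1]
contact_force: [0.5, -0.7, -0.3]
opening: 0.002
```

apply_moves(motion="-1 -0.001 0 0 0; -1 -0.002 0 0 0; -1 -0.002 0 0 0")

```text
clock: 16.88
eef_pos: [512.1, -15.4, 222.7]
tcp_rot: [-3.141, 0.0, 0.1]
contact_force: [0.9, -0.1, -0.1]
opening: 0.005
```

apply_moves(motion="-1 -0.001 0 0 0; -1 -0.002 0 0 0; -1 -0.002 0 0 0")

```text
clock: 17.13
eef_pos: [510.9, -15.5, 222.8]
tcp_rot: [-3.142, -0.002, 0.1]
contact_force: [5.0, 0.5, -4.2]
opening: -0.001
```

Contact with the stop is starting, so I make one more small push to be sure.

apply_moves(motion="-1 -0.001 0 0 0; -1 -0.001 0 0 0; -1 -0.001 0 0 0")

```text
clock: 17.38
eef_pos: [510.6, -15.5, 222.9]
tcp_rot: [3.141, -0.004, 0.1]
contact_force: [8.5, 1.4, -5.2]
opening: -0.004
```

apply_moves(motion="-1 0.003 0 0 0; -1 0.008 0 0 0; -1 0.013 0 0 0; -1 0.015 0 0 0; -1 0.015 0 -0.02 0; -1 0.015 0 -0.05 0; -1 0.015 0 -0.08 0; -1 0.015 0 -0.11 0; -1 0.015 0 -0.14 0; -1 -0.02 0 -0.15 0; -1 -0.06 0.03 -0.15 0; -1 -0.1 0.06 -0.15 0; -1 -0.12 0.1 -0.15 0; -1 -0.12 0.14 -0.15 0; -1 -0.12 0.18 -0.15 0; -1 -0.12 0.21 -0.15 0; -1 -0.12 0.24 -0.15 0; -1 -0.12 0.25 -0.15 0; -1 -0.12 0.25 -0.15 0")

```text
clock: 18.97
eef_pos: [414.9, -278.5, 372.5]
tcp_rot: [3.141, 0.0, 0.097]
contact_force: [-0.1, 0.2, 0.8]
opening: -0.003
```

```bash
python3 - <<'E'
from rig import r,grab_frame,spotter
import cv2, numpy as np
s=r.sense();print(s["clock"],s["eef_pos"],s["contact_force"])
for n in ["scene","top"]:
    f=grab_frame(n); im=f["img"][:,:,::-1]
    c=im[90:215,185:340] if n=="top" else im[100:325,120:420]
    cv2.imwrite(f"pics/{n}9.png",cv2.resize(c,(740,597) if n=="top" else (800,600),interpolation=cv2.INTER_CUBIC))
    for q in ["valve_face","valve","tee_face","elbow_face","flux_pot","coupling"]: print(n,q,[np.round(d["point"]).tolist() for d in spotter.place_of(q,n)[:2]])
E
```

```text
18.9667 [ 414.93826571 -278.50293875  372.53300358] [-0.10466122  0.16586965  0.81405609]
scene valve_face [[491.0, -18.0, 48.0]]
scene valve [[568.0, -17.0, 25.0]]
scene tee_face [[605.0, 142.0, 46.0], [518.0, -94.0, 11.0]]
scene elbow_face [[568.0, -16.0, 22.0], [639.0, -147.0, 50.0]]
scene flux_pot [[523.0, 61.0, 10.0]]
scene coupling [[518.0, -93.0, 9.0]]
top valve_face [[494.0, -8.0, 49.0]]
top valve [[566.0, -16.0, 23.0]]
top tee_face [[598.0, 142.0, 51.0]]
top elbow_face [[632.0, -155.0, 54.0]]
top flux_pot []
top coupling [[522.0, -93.0, 11.0]]
```

View pics/scene9.png

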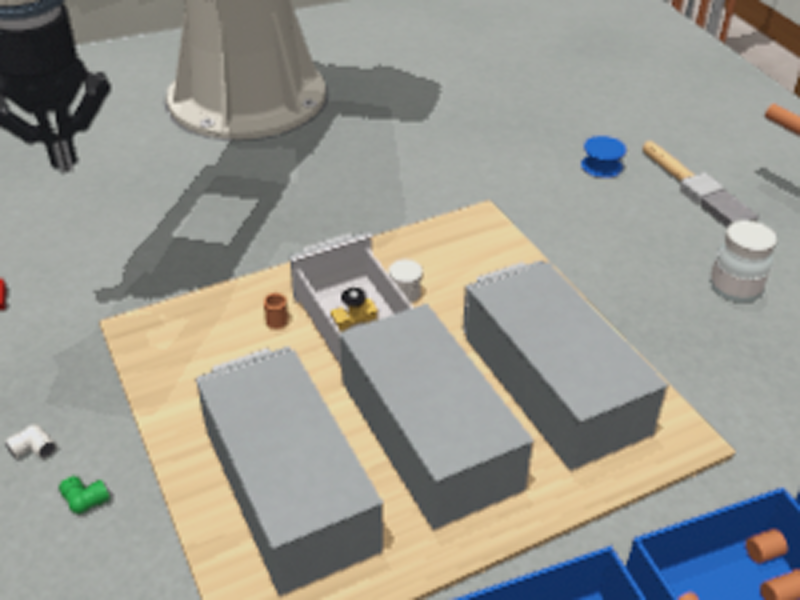

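View pics/top9.png

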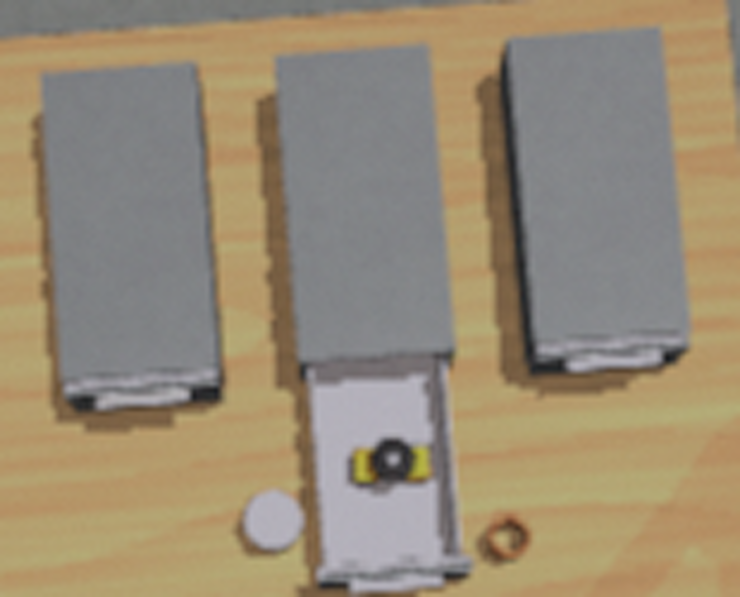

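```bash
python3 -c "
from rig import r
print(r.sign_off())"
```

```text
the job is handed in; nothing more can be done
None
```

I pushed the elbow drawer (right) shut, then the tee drawer (left). Only after that did I push the valve drawer (middle) out to its stop, from the inside of its front. I used shut fingertips throughout and handed the job in at about 19 s.

- **End stops:** each drawer was pushed until the force rose against its stop: about 11 N horizontally for the elbow, 8 N for the tee and 8.5 N for the valve.
- **Last pictures:** the elbow and tee fronts sit against their boxes. The valve front is about 129 mm out by the scene camera, against a 130 mm stop. The valve is lying in its drawer, and the flux pot and coupling are where they stood. The arm is clear of everything.
- **Disagreements:** the trained networks gave drawer-front positions that differ by 3 to 10 mm between cameras, and a few false hits (one put the elbow front at the valve). In the last top picture they missed the flux pot, but it is plain to see there. I relied on the forces and the pictures instead.

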